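# Make up two potting kits from the ladder stand

### The arm

A 6-joint arm with a two-finger parallel gripper is mounted at the origin on the work surface. World frame = base frame: x ahead of the robot, y to its left, z up, the work surface at z = 0. Lengths are in mm, angles in rad, forces in N, time in s.
With the tool pointing down it reaches from about 350 to 775 mm from the base axis. Payload 7.3 kg.
Tool frame: the origin (TCP) lies between the finger pads; the fingertips stand 8 mm ahead of it and the grasp point (between the pads) lies 11 mm behind it; y points along the fingers, z is the direction in which the jaws open and shut, and the axes are right-handed (so a half turn about y gives the same grasp; the last joint's range is limited). The gripper opens to 92 mm and grips with 3 to 60 N. Pads are 19 mm wide; open, the fingers measure 130 mm over their backs; the gripper's body (75 mm by 190 mm) begins 47 mm behind the grasp point.
Start: joints at [1.012, 0.342, 1.524, -0, 1.275, -0.146], TCP at [210.605, 480.926, 234.741] pointing down, gripper open.
Joint ranges: [-2.53, 2.53], [-0.77, 2.02], [0.04, 2.7], [-1, 4.14], [0.28, 2.66], [-3.11, 3.11]. Speed limits (rad/s): [2.57, 2.57, 3.14, 3.14, 3.14, 3.14].

### API

Orientations are given as [roll, pitch, yaw] about the fixed x, y, z axes, in that order (R = Rz(yaw) Ry(pitch) Rx(roll)).
In Python, from plant import bot, vision, job gives the robot as it stands. The module is installed in compiled form; this text tells all that it offers.
- The arm moves only by the tool arm_command, never from a script. Its argument "deltas" is a list of rows, each a list of 4 numbers: the shift along the tool's x, y, z in m, then the turn about the tool's y in degrees. In form: [[x, y, z, twist], ...]. A call has 1 to 5 rows; each row shifts and turns the commanded pose from where the row before left it, along the tool's axes as they then stand; what a row does not reach is not made up. A row lasts 1/10 s, in which the tool goes at most 50 mm and 8.59 degrees, less where a joint would pass 70% of its speed; a pose out of reach is approached as far as the arm can. A call is refused whole if a number of a shift passes 0.05 or a number of a turn 8.59, either way. A call with a gripper value outside its range is refused whole. "claw" is the closure in counts, from 0 (fully open) to 255 (shut), set as the call begins (left out, the last holds). The fingers move at their own pace and stop on an object; the grip force is fixed at half the most. Time passes only in rows, so rows that do not move let the fingers close. It gives the time, the measured TCP pose, the force and the opening at its end, in the units of the state.
- bot.get_obs(): the state, without advancing time (a new reading comes with each control period).
- vision.capture(name): name is "side" or "top"; returns a dict with "img" (480x640x3 uint8, red, green, blue), "camera_matrix" (3x3 intrinsics, pixels), "world_to_cam" (4x4, takes a point from world to camera coordinates). Camera axes: x right, y down, z forward; pixel columns grow to the right and rows downward; lengths in mm; the calibration is good to about 2 mm. A picture is of the moment at which its call begins. There is no depth.
- job.close_job(): hands the job in, once; it reports no verdict.
Trained networks look in a picture, given as the dict that the camera call returned (one of the last four; its "shot" number tells which), for a name from the list of things; names that differ only in an ending like _2 or _b are one class to them, and where a whole thing is asked for, a point or a joint stands for the part that bears it (a point fixed in the world has none). Each returns a list of dicts, best first, with "confidence" (0 to 1); they miss things now and then, are a little off and sometimes report something else, mostly with a low value. They report only what shows in the picture. A call takes as long as a camera call.
- vision.find_in(picture, name): "xyz" ([x, y, z] in mm, in the coordinates of the camera as it stood for that picture, good to about 4 mm: the middle of the surface that is visible of it).
- vision.regions_of(picture, name): "mask" (480x640 bool, what is visible of it).
The state is a dict: "time": time; "joint_positions": joint angles; "dq": joint speeds; "tau": joint torques, N m; "tool_pos": TCP position; "tcp_rot": TCP orientation; "contact_force": force on the tool from outside, world axes, zero at the start; "moment": the same for the moment, N m; "grip_width": finger opening in mm.
Only numpy, scipy, OpenCV 4.12 (cv2) and the standard library are available. Lean on these libraries where they do the work, as an engineer would, in place of code of your own. Each camera call takes 0.05 s, during which the arm holds its last target. There are 200 camera calls.

### The job

Make up two potting kits from the stock on the lower bamboo tread: the speckled stoneware pot and the glass cloche go into the green two-bay tray; the terracotta pot, the grey plant collar and the timer dial go into the blue three-bay tray. Give each thing a bay of its own, standing the way up it is now in the middle of the bay, and set the breakable pots and cloche down without dropping them. Leave the watering can and the amber bottle where they are.

Things in the scene. Friction and masses are not known exactly. Their poses are not given: they have to be found in the camera images.
- stoneware_pot_mid (a point): loose; at the start upright on the lower tread of the stand. Cream stoneware pot with dark speckles, open at the top, 62 high, outside diameter 54 at the foot to 59 at the rim, wall 4, 0.16 kg. Point: on its axis, half-way up (31 above its foot); z up. (mm)
- terracotta_pot_mid (a point): loose; at the start upright on the lower tread of the stand. Plain reddish-brown terracotta pot, open at the top, 56 high, outside diameter 52 at the foot to 58 at the rim, wall 4, 0.12 kg. Point: on its axis, half-way up (28 above its foot); z up. (mm)
- cloche_mid (a point): loose; at the start upright on the lower tread of the stand. Small clear-glass cloche (bell) with a greenish foot, diameter 56 with straight sides from its foot to 44 up, then a dome to 67 and a brass ball knob (16 diameter) whose top is 80 up; 0.13 kg. Point: on its axis, 40 above its foot; z up. (mm)
- collar_mid (a point): loose; at the start upright on the lower tread of the stand. Grey silicone plant collar, stiff: a flat-lying ring, outside diameter 58, hole diameter 34, 26 high, 0.05 kg. Point: on its axis, half-way up (13 above its underside); z up. (mm)
- timer_mid (a point): loose; at the start upright on the lower tread of the stand. Timer dial: white plastic disc, diameter 58, 28 high, with black marks and an orange disc and bar knob on top (does not need turning), 42 high in all, 0.09 kg. Point: on its axis, 21 above its underside; z up. (mm)
- green_tray: fixed, low open green plastic tray with two bays side by side along its y axis; outside 146 (x) by 175 (y), 14 high; floor 4 thick, walls and dividers 5 thick and 10 high above the floor. Each bay is 136 (x) by 80 (y) inside; bay centres at x = 0 and y = -42.5 and +42.5. Origin: centre of the underside, on the bench; z up. (mm)
- blue_tray: fixed, low open blue plastic tray with three bays side by side along its y axis; outside 146 (x) by 260 (y), 14 high; floor 4 thick, walls and dividers 5 thick and 10 high above the floor. Each bay is 136 (x) by 80 (y) inside; bay centres at x = 0 and y = -85, 0 and +85. Origin: centre of the underside, on the bench; z up. (mm)
- stand: fixed bamboo stand, two slatted treads 560 long (y). Lower: 120 deep, over the origin, top 50 above the bench; the stock stands on it in a row along y, about 100 apart. Upper: 100 deep, middle 170 along +x (away from the robot), top 120 above the bench, with two fixed planted pots, 80 wide, up to 250 above the bench. Origin: on the bench under the middle of the lower tread; z up. (mm)
- watering_can: bystander, loose, on the bench outboard of one of the trays: aluminium watering can, diameter 90, 100 high, spout reaching 119 out along its +y and 118 high, handle 85 out along -y; 0.45 kg. Origin: centre of its underside. (mm)
- mister: bystander, loose, on the bench outboard of one of the trays: amber glass bottle with a black cap, diameter 60, 130 high, 0.3 kg. Origin: centre of its underside. (mm)

How it is judged (in metres and radians):
At the end, for the whole second after the job is handed in: Stoneware pot and cloche in the green tray; terracotta pot, collar and timer in the blue: each in a bay of its own, upright within 0.1 rad, flat on the floor (height within 4 mm), within 15 mm of the line through the bay centres, released and at rest (x of stoneware_pot_mid in the frame of green_tray between -0.015 and 0.015 m and y of stoneware_pot_mid in the frame of green_tray between -0.06 and 0.06 m and z of stoneware_pot_mid in the frame of green_tray between 0.031 and 0.039 m and angle between each of stoneware_pot_mid, terracotta_pot_mid, cloche_mid, collar_mid, timer_mid's own z axis and vertical below 0.1 rad and linear speed of each of stoneware_pot, terracotta_pot, cloche, collar, timer below 0.02 m/s and contact force between the fingers and stoneware_pot below 0.1 N and x of terracotta_pot_mid in the frame of blue_tray between -0.015 and 0.015 m and y of terracotta_pot_mid in the frame of blue_tray between -0.1 and 0.1 m and z of terracotta_pot_mid in the frame of blue_tray between 0.028 and 0.036 m and contact force between the fingers and terracotta_pot below 0.1 N and x of cloche_mid in the frame of green_tray between -0.015 and 0.015 m and y of cloche_mid in the frame of green_tray between -0.06 and 0.06 m and z of cloche_mid in the frame of green_tray between 0.04 and 0.048 m and contact force between the fingers and cloche below 0.1 N and x of collar_mid in the frame of blue_tray between -0.015 and 0.015 m and y of collar_mid in the frame of blue_tray between -0.1 and 0.1 m and z of collar_mid in the frame of blue_tray between 0.013 and 0.021 m and contact force between the fingers and collar below 0.1 N and x of timer_mid in the frame of blue_tray between -0.015 and 0.015 m and y of timer_mid in the frame of blue_tray between -0.1 and 0.1 m and z of timer_mid in the frame of blue_tray between 0.021 and 0.029 m and contact force between the fingers and timer below 0.1 N); the robot touches nothing.
It fails at once if the watering can is shifted by more than 30 mm (distance of watering_can from where it was at the start of the episode above 0.03 m).
It fails at once if the mister bottle is shifted by more than 30 mm (distance of mister from where it was at the start of the episode above 0.03 m).
It fails at once if the glass cloche is dropped (moves faster than 0.6 m/s out of the fingers, a free fall of about 18 mm) (linear speed of cloche above 0.6 m/s and contact force between the fingers and cloche below 0.1 N).
It fails at once if the stoneware pot is dropped (moves faster than 0.6 m/s out of the fingers, a free fall of about 18 mm) (linear speed of stoneware_pot above 0.6 m/s and contact force between the fingers and stoneware_pot below 0.1 N).
It fails at once if the terracotta pot is dropped (moves faster than 0.6 m/s out of the fingers, a free fall of about 18 mm) (linear speed of terracotta_pot above 0.6 m/s and contact force between the fingers and terracotta_pot below 0.1 N).
It also fails if it takes over 125 s, if anything falls off the work surface, if the arm or the gripper's body presses on something with over 40 N, if the wrist force passes 120 N, or if a joint passes its speed limit or range.

## Working session

There is one attempt and no reset: what is moved stays moved. The work goes in short steps, Python scripts to look and compute and a tool call to move; the robot and the scene stay as the last step left them, time stands still between calls to the robot, and variables do not carry over. Pictures are saved under pics/ and viewed, about 12 in all and at most 16, crops included, and the job is handed in when it is done.

Besides the shell and the picture viewer there is one more tool, called after "Emit:" by a JSON object that holds its "api" and its "payload", one argument or row to a line. arm_command: Moves the arm, as the interface text tells. Its arguments: {"type":"object","properties":{"deltas":{"type":"array","items":{"type":"array","items":{"type":"number"}}},"claw":{"type":"number"}},"required":["deltas"]}

```bash
mkdir -p pics; cat > h.py <<'E'
import numpy as np, cv2
from plant import bot, vision, job
def cap(n,f=None):
    p=vision.capture(n)
    if f: cv2.imwrite(f'pics/{f}.png',p['img'][:,:,::-1])
    return p
def w(p,c):
    return (np.linalg.inv(p['world_to_cam'])@np.r_[c,1])[:3]
def ray(p,u,v,z):
    T=np.linalg.inv(p['world_to_cam']); o=T[:3,3]
    d=T[:3,:3]@np.linalg.inv(p['camera_matrix'])@[u,v,1]
    return o+d*(z-o[2])/d[2]
N=['stoneware_pot_mid','terracotta_pot_mid','cloche_mid','collar_mid','timer_mid','green_tray','blue_tray','stand','watering_can','mister']
E
python3 - <<'E'
from h import *
np.set_printoptions(precision=1,suppress=True)
print(bot.get_obs())
for c in ('top','side'):
    p=cap(c,c+'0'); print(c,np.linalg.inv(p['world_to_cam']),p['camera_matrix'])
    for n in N:
        for d in vision.find_in(p,n)[:2]:
            m=vision.regions_of(p,n); b=''
            if m:
                ys,xs=np.where(m[0]['mask']); b=(xs.min(),xs.max(),ys.min(),ys.max(),len(xs))
            print(n,w(p,d['xyz']),round(d['confidence'],2),b)
E
```

```text
{'time': 0.0, 'joint_positions': array([ 1. ,  0.3,  1.5,  0. ,  1.3, -0.1]), 'dq': array([-0., -0., -0., -0., -0.,  0.]), 'tau': array([ -0. , -43.1, -24.4,   0.1,   0.1,  -0. ]), 'tool_pos': array([210.4, 480.6, 234. ]), 'tcp_rot': array([-1.6,  0. , -0.4]), 'contact_force': array([ 0.3,  0.4, -0.2]), 'moment': array([-0., -0.,  0.]), 'grip_width': 91.40919846659531}
top [[   0.    -1.     0.1  443.2]
 [  -1.    -0.    -0.    -7.4]
 [   0.    -0.1   -1.  1015.6]
 [   0.     0.     0.     1. ]] [[448.5   0.  319.2]
 [  0.  448.5 236.5]
 [  0.    0.    1. ]]
stoneware_pot_mid [ 631.3 -109.6   74.8] 0.55 (np.int64(350), np.int64(379), np.int64(184), np.int64(214), 739)
terracotta_pot_mid [635.4  -3.9  70.4] 0.75 (np.int64(302), np.int64(328), np.int64(183), np.int64(212), 646)
cloche_mid [ 620.3 -192.7  107.7] 0.82 (np.int64(393), np.int64(422), np.int64(188), np.int64(216), 671)
collar_mid [624.   86.5  82.5] 0.39 (np.int64(205), np.int64(233), np.int64(183), np.int64(209), 480)
timer_mid [627.5  87.7  79.3] 0.65 (np.int64(256), np.int64(283), np.int64(185), np.int64(213), 631)
green
[... 1258 characters left out ...]
 79.8] 0.92 (np.int64(341), np.int64(366), np.int64(180), np.int64(206), 563)
green_tray [458.1 170.2   5.9] 0.73 (np.int64(242), np.int64(309), np.int64(173), np.int64(233), 3436)
blue_tray [ 446.1 -209.5    5.5] 0.58 (np.int64(252), np.int64(361), np.int64(273), np.int64(419), 10671)
stand [ 764.  -133.   121.4] 0.84 (np.int64(317), np.int64(541), np.int64(83), np.int64(365), 23609)
watering_can [ 507.9 -399.    43.1] 0.77 (np.int64(341), np.int64(403), np.int64(387), np.int64(479), 4355)
watering_can [ 762.2 -132.   121.1] 0.39 (np.int64(341), np.int64(403), np.int64(387), np.int64(479), 4355)
mister [522.3 389.8  70.1] 0.81 (np.int64(269), np.int64(293), np.int64(95), np.int64(147), 951)
```

View pics/top0.png

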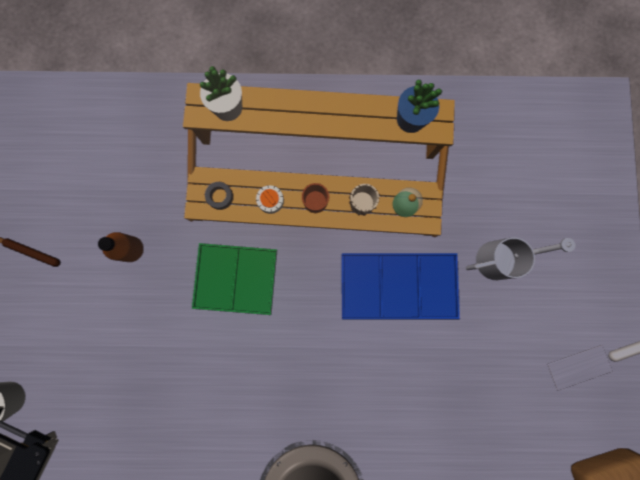

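View pics/side0.png

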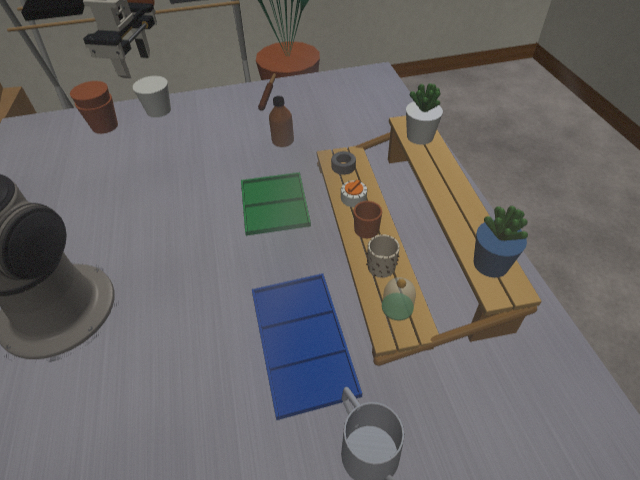

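The top view shows, left to right, the collar (219,195), timer (269,198), terracotta pot (315,197), stoneware pot (364,199) and cloche (407,203). The green tray is at (235,279) and the blue at (400,286). The can's handle points at the blue tray and the mister stands left of the green one. The side view agrees. The network's top-view collar and green-tray masks look doubtful, so I'll fit silhouettes and tray corners myself.

```bash
cat >> h.py <<'E'
from scipy.optimize import least_squares
S={'stoneware_pot_mid':[(0,27),(62,29.5)],'terracotta_pot_mid':[(0,26),(56,29)],'cloche_mid':[(0,28),(44,28),(58,22),(67,8),(80,1)],
 'collar_mid':[(0,29),(26,29)],'timer_mid':[(0,29),(28,29),(42,8)]}
def proj(p,P):
    c=p['world_to_cam']@np.c_[P,np.ones(len(P))].T
    q=p['camera_matrix']@c[:3]; return (q[:2]/q[2]).T
a=np.linspace(0,2*np.pi,72)
def bb(n,p,x,y,z0):
    P=np.vstack([np.c_[x+r*np.cos(a),y+r*np.sin(a),0*a+z0+h] for h,r in S[n]])
    q=proj(p,P); return np.r_[q.min(0),q.max(0)]
def fit(n,p,z0,x0,m=None):
    if m is None:
        g=vision.regions_of(p,n)
        if not g: return None
        m=g[0]['mask']
    ys,xs=np.where(m); t=np.r_[xs.min(),ys.min(),xs.max()+1,ys.max()+1]-.0
    s=least_squares(lambda v:bb(n,p,*v,z0)-t,x0); return s.x,s.fun
def tray(p,col,dims):
    i=p['img'].astype(int); r,g,b=i[...,0],i[...,1],i[...,2]
    m=(g>r+30)&(g>b+20) if col=='g' else (b>r+40)&(b>g+40)
    n,l,st,c=cv2.connectedComponentsWithStats(m.astype(np.uint8))
    k=1+st[1:,4].argmax(); ys,xs=np.where(l==k)
    h=cv2.convexHull(np.c_[xs,ys].astype(np.float32)+.0)[:,0]
    W=np.array([ray(p,u,v,14)[:2] for u,v in h],np.float32)
    R=cv2.minAreaRect(W); return R
E
python3 - <<'E'
from h import *
np.set_printoptions(precision=1,suppress=True)
G={'stoneware_pot_mid':(627,-108),'terracotta_pot_mid':(632,-8),'cloche_mid':(622,-200),'collar_mid':(635,198),'timer_mid':(626,90)}
for c in ('top','side'):
    p=cap(c)
    for n in G: print(c,n,*(fit(n,p,50,G[n]) or ['none']))
    print(c,'green',tray(p,'g',0),'blue',tray(p,'b',0))
E
```

```text
top stoneware_pot_mid [ 627.3 -107.4] [ 0.1 -0.5 -0.1  0.5]
top terracotta_pot_mid [629.2  -5.8] [-0.1  0.2  0.1 -0.2]
top cloche_mid [ 623.9 -201.8] [-0.2 -0.8  0.2  0.8]
top collar_mid [639.1 203.1] [ 0.2  0.1 -0.2 -0.1]
top timer_mid [631.   92.8] [-0.1 -0.   0.1  0. ]
top green ((462.8076477050781, 174.9320068359375), (174.2423095703125, 145.25592041015625), 85.79322814941406) blue ((449.89447021484375, -193.28543090820312), (143.7639617919922, 261.1051330566406), 0.41998955607414246)
side stoneware_pot_mid [ 627.  -104.2] [-0.2 -0.4  0.2  0.4]
side terracotta_pot_mid [629.8  -2.6] [-0.1 -0.2  0.1  0.2]
side cloche_mid none
side collar_mid [637.  202.7] [ 0.6 -0.2 -0.6  0.2]
side timer_mid [631.3  94.1] [-0.3 -1.2  0.3  1.1]
side green ((461.046142578125, 173.65330505371094), (174.2488555908203, 145.03530883789062), 85.7908706665039) blue ((448.14251708984375, -194.7378387451172), (144.9436798095703, 257.6539611816406), 0.5423390865325928)
```

Emit:
{"api": "arm_command", "payload": {
  "deltas": [
    [0,0,0,8],
    [0,0,0,8],
    [0,0,0,8],
    [0,0,0,8],
    [0,0,0,8]
  ]
}}

```text
time: 3.3
tool_pos: [210.6, 480.9, 234.7]
tcp_rot: [-1.571, 0.0, -1.117]
contact_force: [0.0, 0.1, -0.1]
grip_width: 91.5
```

Emit:
{"api": "arm_command", "payload": {
  "deltas": [
    [0,0,0,8],
    [0,0,0,8],
    [0,0,0,8],
    [0,0,0,3],
    [0,0,0,0]
  ]
}}

```text
time: 3.8
tool_pos: [210.6, 480.9, 234.7]
tcp_rot: [-1.571, 0.0, -1.582]
contact_force: [-1.2, -0.8, 0.6]
grip_width: 91.7
```

Emit:
{"api": "arm_command", "payload": {
  "deltas": [
    [0,0,0,-0.6],
    [0.02,0,0.03,0],
    [0.02,0,0.03,0],
    [0.02,0,0.03,0],
    [0.02,0,0.03,0]
  ]
}}

```text
time: 4.3
tool_pos: [331.5, 400.0, 234.8]
tcp_rot: [-1.571, 0.0, -1.569]
contact_force: [0.0, -0.9, 1.0]
grip_width: 91.7
```

Emit:
{"api": "arm_command", "payload": {
  "deltas": [
    [0.02,0,0.03,0],
    [0.02,0,0.03,0],
    [0.02,0,0.03,0],
    [0.02,0,0.03,0],
    [0.02,0,0.03,0]
  ]
}}

```text
time: 4.8
tool_pos: [481.6, 299.7, 234.8]
tcp_rot: [-1.571, 0.0, -1.57]
contact_force: [0.1, 0.5, 0.5]
grip_width: 92.2
```

Emit:
{"api": "arm_command", "payload": {
  "deltas": [
    [0.02,0,0.03,0],
    [0.02,0.0,0.03,0],
    [0.02,0,0.03,0],
    [0.02,0,0.03,0],
    [0.018,0,0.007,0]
  ]
}}

```text
time: 5.3
tool_pos: [609.8, 200.9, 233.8]
tcp_rot: [-1.57, -0.0, -1.571]
contact_force: [0.2, -0.4, -0.4]
grip_width: 91.6
```

Emit:
{"api": "arm_command", "payload": {
  "deltas": [
    [0,0.03,0,0],
    [0,0.03,0,0],
    [0,0.03,0,0],
    [0,0,0,0]
  ]
}}

```text
time: 5.7
tool_pos: [604.8, 201.9, 140.2]
tcp_rot: [-1.58, -0.002, -1.57]
contact_force: [-0.6, 0.2, -1.3]
grip_width: 91.7
```

Emit:
{"api": "arm_command", "payload": {
  "deltas": [
    [0,0,0.01,0],
    [0,0,0.01,0],
    [0,0,0,0],
    [0,0,0,0]
  ]
}}

```text
time: 6.1
tool_pos: [627.6, 202.7, 145.8]
tcp_rot: [-1.57, 0.0, -1.571]
contact_force: [-0.9, -0.3, -0.5]
grip_width: 91.8
```

```bash
python3 -c "
from h import *
o=bot.get_obs();print(o['tool_pos'],o['tcp_rot'],o['joint_positions'])"
```

```text
[627.56367017 202.68056724 145.84233757] [-1.56956728e+00  3.36591963e-04 -1.57102191e+00] [1.96237407e-01 6.60313655e-01 1.23983145e+00 9.53702926e-05
 1.24017644e+00 1.96432290e-01]
```

Emit:
{"api": "arm_command", "payload": {
  "deltas": [
    [0,0.01,0.01,0],
    [0,0.015,0,0],
    [0,0.015,0,0],
    [0,0,0,0]
  ]
}}

```text
time: 6.5
tool_pos: [636.1, 202.2, 101.9]
tcp_rot: [-1.576, -0.001, -1.571]
contact_force: [-0.2, 0.9, 0.1]
grip_width: 92.0
```

```bash
python3 - <<'E'
from h import *
cap('side','side1'); i=cv2.imread('pics/side1.png')[90:270,250:450]; cv2.imwrite('pics/s1c.png',cv2.resize(i,None,fx=3,fy=3))
E
```

```text
(no output)
```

View pics/s1c.png

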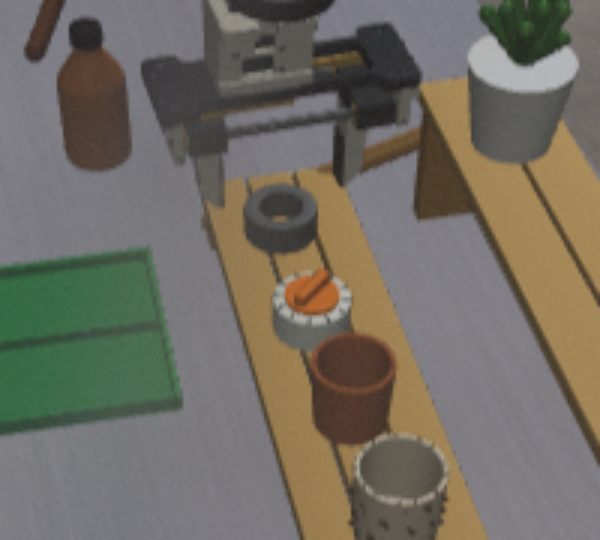

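The crop shows the jaws straddling the collar (280,215) along x, clear of the timer and the white planter. I'll descend and grip.

Emit:
{"api": "arm_command", "payload": {
  "deltas": [
    [0,0.01,0,0],
    [0,0.01,0,0],
    [0,0.01,0,0],
    [0,0.01,0,0],
    [0,0,0,0]
  ]
}}

```text
time: 7.05
tool_pos: [636.2, 202.3, 62.6]
tcp_rot: [-1.574, -0.001, -1.572]
contact_force: [-0.3, -0.6, -0.3]
grip_width: 91.9
```

Emit:
{"api": "arm_command", "payload": {
  "deltas": [
    [0,0,0,0],
    [0,0,0,0],
    [0,0,0,0],
    [0,0,0,0],
    [0,0,0,0]
  ],
  "claw": 255
}}

```text
time: 7.55
tool_pos: [637.6, 202.6, 65.1]
tcp_rot: [-1.57, 0.0, -1.572]
contact_force: [-0.4, -0.3, 1.6]
grip_width: 57.7
```

Emit:
{"api": "arm_command", "payload": {
  "deltas": [
    [0,0,0,0],
    [0,0,0,0],
    [0,0,0,0],
    [0,0,0,0],
    [0,0,0,0]
  ]
}}

```text
time: 8.05
tool_pos: [637.6, 202.6, 65.1]
tcp_rot: [-1.57, 0.0, -1.572]
contact_force: [-0.2, 0.4, 3.5]
grip_width: 57.7
```

Emit:
{"api": "arm_command", "payload": {
  "deltas": [
    [0,-0.015,0,0],
    [0,-0.015,0,0],
    [0,-0.015,0,0],
    [0,-0.015,0,0],
    [0,0,-0.02,0]
  ]
}}

```text
time: 8.55
tool_pos: [620.4, 202.6, 128.6]
tcp_rot: [-1.563, 0.001, -1.572]
contact_force: [-0.4, 0.6, 0.1]
grip_width: 58.1
```

Emit:
{"api": "arm_command", "payload": {
  "deltas": [
    [0,0,-0.03,0],
    [0,0,-0.03,0],
    [0,0,-0.03,0],
    [0.02,0,-0.03,0],
    [0.03,0,-0.03,0]
  ]
}}

```text
time: 9.05
tool_pos: [466.5, 153.3, 126.0]
tcp_rot: [-1.569, 0.001, -1.569]
contact_force: [0.2, -0.9, 1.1]
grip_width: 57.6
```

Emit:
{"api": "arm_command", "payload": {
  "deltas": [
    [0.04,0,-0.01,0],
    [0.04,0,0,0],
    [0.04,0,0,0],
    [0.04,0,0,0],
    [0.04,0,0,0]
  ]
}}

```text
time: 9.55
tool_pos: [457.5, -49.0, 126.1]
tcp_rot: [-1.569, -0.0, -1.572]
contact_force: [0.3, -0.2, -0.5]
grip_width: 57.6
```

Emit:
{"api": "arm_command", "payload": {
  "deltas": [
    [0.04,0,0,0],
    [0.04,0,0,0],
    [0.04,0,0,0],
    [0.04,0,0,0],
    [0.04,0,0,0]
  ]
}}

```text
time: 10.05
tool_pos: [457.1, -249.3, 126.1]
tcp_rot: [-1.569, -0.001, -1.572]
contact_force: [1.0, -0.1, -0.6]
grip_width: 57.6
```

Emit:
{"api": "arm_command", "payload": {
  "deltas": [
    [0.03,0,0,0],
    [0,0,0,0],
    [0,0,0,0]
  ]
}}

```text
time: 10.35
tool_pos: [456.9, -277.7, 125.4]
tcp_rot: [-1.57, -0.0, -1.573]
contact_force: [0.1, -0.3, 0.1]
grip_width: 57.4
```

Emit:
{"api": "arm_command", "payload": {
  "deltas": [
    [0,0.015,-0.007,0],
    [0,0.015,0,0],
    [0,0.015,0,0],
    [0,0.015,0,0],
    [0,0.015,0,0]
  ]
}}

```text
time: 10.85
tool_pos: [450.3, -275.9, 49.9]
tcp_rot: [-1.57, 0.0, -1.57]
contact_force: [-0.0, 0.3, -0.1]
grip_width: 57.2
```

Emit:
{"api": "arm_command", "payload": {
  "deltas": [
    [0,0.012,0,0],
    [0,0.01,0,0],
    [0,0.005,0,0],
    [0,0,0,0],
    [0,0,0,0]
  ]
}}

```text
time: 11.35
tool_pos: [450.2, -277.4, 23.1]
tcp_rot: [-1.57, -0.0, -1.572]
contact_force: [0.3, 0.7, 0.0]
grip_width: 57.7
```

Emit:
{"api": "arm_command", "payload": {
  "deltas": [
    [0,0.002,0,0],
    [0,0.002,0,0],
    [0,0,0,0],
    [0,0,0,0]
  ]
}}

```text
time: 11.75
tool_pos: [450.2, -277.5, 19.1]
tcp_rot: [-1.57, -0.001, -1.572]
contact_force: [0.4, -0.1, 2.7]
grip_width: 57.6
```

Emit:
{"api": "arm_command", "payload": {
  "deltas": [
    [0,0,0,0],
    [0,0,0,0],
    [0,0,0,0],
    [0,0,0,0],
    [0,0,0,0]
  ],
  "claw": 55
}}

```text
time: 12.25
tool_pos: [449.9, -277.2, 18.6]
tcp_rot: [-1.571, 0.0, -1.572]
contact_force: [0.2, -0.2, -0.1]
grip_width: 72.2
```

Emit:
{"api": "arm_command", "payload": {
  "deltas": [
    [0,-0.015,0,0],
    [0,-0.02,0,0],
    [0,-0.02,0,0],
    [0,-0.03,0,0],
    [0,-0.03,0,0]
  ]
}}

```text
time: 12.75
tool_pos: [449.6, -277.0, 134.5]
tcp_rot: [-1.572, 0.001, -1.572]
contact_force: [-0.5, 0.0, 0.3]
grip_width: 71.7
```

Emit:
{"api": "arm_command", "payload": {
  "deltas": [
    [-0.04,0,0,0],
    [-0.04,0,0,0],
    [-0.04,0,0,0],
    [-0.04,0,0,0],
    [-0.04,0,0,0]
  ],
  "claw": 0
}}

```text
time: 13.25
tool_pos: [449.8, -75.8, 133.8]
tcp_rot: [-1.57, 0.0, -1.572]
contact_force: [1.2, 1.6, 0.6]
grip_width: 91.9
```

Emit:
{"api": "arm_command", "payload": {
  "deltas": [
    [-0.04,0,0,0],
    [-0.04,0,0.02,0],
    [-0.04,0,0.03,0],
    [-0.03,0,0.03,0],
    [-0.02,0,0.03,0]
  ]
}}

```text
time: 13.75
tool_pos: [561.0, 95.3, 133.8]
tcp_rot: [-1.571, 0.0, -1.57]
contact_force: [0.7, -1.2, 0.0]
grip_width: 92.0
```

Emit:
{"api": "arm_command", "payload": {
  "deltas": [
    [0,0,0.03,0],
    [0,0,0.02,0],
    [0,0,0.02,0],
    [0,0,0,0],
    [0,0,0,0]
  ]
}}

```text
time: 14.25
tool_pos: [629.5, 92.5, 133.1]
tcp_rot: [-1.572, 0.0, -1.572]
contact_force: [0.1, 0.7, 0.4]
grip_width: 91.9
```

Emit:
{"api": "arm_command", "payload": {
  "deltas": [
    [0,0.014,0.001,0],
    [0,0.014,0,0],
    [0,0.014,0,0],
    [0,0.014,0,0],
    [0,0.013,0,0]
  ]
}}

```text
time: 14.75
tool_pos: [630.7, 92.5, 63.0]
tcp_rot: [-1.572, 0.0, -1.572]
contact_force: [0.3, -0.1, 0.2]
grip_width: 91.8
```

Emit:
{"api": "arm_command", "payload": {
  "deltas": [
    [0,0,0,0],
    [0,0,0,0]
  ]
}}

```text
time: 14.95
tool_pos: [631.2, 92.5, 64.4]
tcp_rot: [-1.571, 0.0, -1.572]
contact_force: [0.3, -0.4, 0.0]
grip_width: 91.6
```

Emit:
{"api": "arm_command", "payload": {
  "deltas": [
    [0,0,0,0],
    [0,0,0,0],
    [0,0,0,0],
    [0,0,0,0],
    [0,0,0,0]
  ],
  "claw": 255
}}

```text
time: 15.45
tool_pos: [631.4, 92.5, 65.0]
tcp_rot: [-1.57, 0.0, -1.572]
contact_force: [-0.9, 0.2, 1.4]
grip_width: 57.5
```

Emit:
{"api": "arm_command", "payload": {
  "deltas": [
    [0,0,0,0],
    [0,0,0,0],
    [0,0,0,0]
  ]
}}

```text
time: 15.75
tool_pos: [631.4, 92.6, 65.0]
tcp_rot: [-1.57, 0.0, -1.572]
contact_force: [0.1, 0.0, 2.5]
grip_width: 57.1
```

Emit:
{"api": "arm_command", "payload": {
  "deltas": [
    [0,-0.015,0,0],
    [0,-0.015,0,0],
    [0,-0.015,0,0],
    [0,-0.015,0,0],
    [0,0,-0.02,0]
  ]
}}

```text
time: 16.25
tool_pos: [613.8, 92.4, 126.6]
tcp_rot: [-1.565, 0.0, -1.572]
contact_force: [1.1, -1.0, -0.5]
grip_width: 57.4
```

Emit:
{"api": "arm_command", "payload": {
  "deltas": [
    [0,0,-0.03,0],
    [0,0,-0.03,0],
    [0,0,-0.03,0],
    [0.02,0,-0.03,0],
    [0.03,0,-0.03,0]
  ]
}}

```text
time: 16.75
tool_pos: [459.8, 43.2, 124.5]
tcp_rot: [-1.571, 0.0, -1.569]
contact_force: [-0.1, -0.3, -0.9]
grip_width: 57.3
```

Emit:
{"api": "arm_command", "payload": {
  "deltas": [
    [0.04,0,-0.012,0],
    [0.04,0,0,0],
    [0.04,0,0,0],
    [0.04,0,0,0],
    [0.04,0,0,0]
  ]
}}

```text
time: 17.25
tool_pos: [448.7, -158.9, 124.7]
tcp_rot: [-1.571, 0.0, -1.572]
contact_force: [0.3, 0.2, -2.4]
grip_width: 56.9
```

Emit:
{"api": "arm_command", "payload": {
  "deltas": [
    [0.025,0,0,0],
    [0.013,0,0,0],
    [0,0,0,0],
    [0,0,0,0]
  ]
}}

```text
time: 17.65
tool_pos: [448.7, -194.3, 124.4]
tcp_rot: [-1.572, 0.001, -1.572]
contact_force: [0.4, -0.3, -1.0]
grip_width: 57.2
```

Emit:
{"api": "arm_command", "payload": {
  "deltas": [
    [0,0.015,0,0],
    [0,0.015,0,0],
    [0,0.015,0,0],
    [0,0.015,0,0],
    [0,0.015,0,0]
  ]
}}

```text
time: 18.15
tool_pos: [449.1, -193.4, 49.2]
tcp_rot: [-1.571, 0.001, -1.57]
contact_force: [0.2, -1.5, -1.5]
grip_width: 57.8
```

Emit:
{"api": "arm_command", "payload": {
  "deltas": [
    [0,0.012,0,0],
    [0,0.009,0,0],
    [0,0.005,0,0],
    [0,0.002,0,0],
    [0,0,0,0]
  ]
}}

```text
time: 18.65
tool_pos: [449.1, -195.2, 21.8]
tcp_rot: [-1.571, 0.0, -1.572]
contact_force: [-0.1, -0.3, -0.3]
grip_width: 56.8
```

Emit:
{"api": "arm_command", "payload": {
  "deltas": [
    [0,0,0,0],
    [0,0.001,0,0],
    [0,0,0,0]
  ]
}}

```text
time: 18.95
tool_pos: [449.1, -195.4, 20.9]
tcp_rot: [-1.57, -0.0, -1.572]
contact_force: [-0.5, -0.2, -0.5]
grip_width: 57.5
```

Emit:
{"api": "arm_command", "payload": {
  "deltas": [
    [0,0,0,0],
    [0,0,0,0],
    [0,0,0,0],
    [0,0,0,0],
    [0,0,0,0]
  ],
  "claw": 55
}}

```text
time: 19.45
tool_pos: [449.0, -195.2, 20.7]
tcp_rot: [-1.571, 0.0, -1.572]
contact_force: [-0.5, 1.2, 0.2]
grip_width: 72.1
```

Emit:
{"api": "arm_command", "payload": {
  "deltas": [
    [0,-0.015,0,0],
    [0,-0.02,0,0],
    [0,-0.03,0,0],
    [0,-0.03,0,0],
    [0,-0.03,0,0]
  ]
}}

```text
time: 19.95
tool_pos: [448.8, -195.2, 146.9]
tcp_rot: [-1.571, 0.0, -1.572]
contact_force: [0.8, -0.4, 0.5]
grip_width: 72.0
```

Emit:
{"api": "arm_command", "payload": {
  "deltas": [
    [-0.04,-0.02,0,0],
    [-0.04,0,0,0],
    [-0.04,0,0,0],
    [-0.04,0,0,0],
    [-0.03,0,0.02,0]
  ],
  "claw": 0
}}

```text
time: 20.45
tool_pos: [467.3, -3.1, 165.9]
tcp_rot: [-1.573, 0.0, -1.571]
contact_force: [0.4, -1.4, 0.4]
grip_width: 91.6
```

Emit:
{"api": "arm_command", "payload": {
  "deltas": [
    [0,0,0.03,0],
    [0,0,0.03,0],
    [0,0,0.03,0],
    [0,0,0.03,0],
    [0,0,0.02,0]
  ]
}}

```text
time: 20.95
tool_pos: [610.8, -5.3, 165.4]
tcp_rot: [-1.57, 0.0, -1.571]
contact_force: [0.1, -0.5, 0.1]
grip_width: 91.5
```

Emit:
{"api": "arm_command", "payload": {
  "deltas": [
    [0,0,0.02,0],
    [0,0,0,0],
    [0,0,0,0],
    [0,0,0,0]
  ]
}}

```text
time: 21.35
tool_pos: [628.1, -5.4, 165.6]
tcp_rot: [-1.572, 0.0, -1.572]
contact_force: [0.1, 0.5, -0.2]
grip_width: 91.8
```

Emit:
{"api": "arm_command", "payload": {
  "deltas": [
    [0,0.02,0.001,0],
    [0,0.02,0,0],
    [0,0.02,0,0],
    [0,0.015,0,0],
    [0,0.01,0,0]
  ]
}}

```text
time: 21.85
tool_pos: [628.9, -5.4, 79.9]
tcp_rot: [-1.572, 0.0, -1.572]
contact_force: [-0.5, 0.4, -1.1]
grip_width: 91.7
```

Emit:
{"api": "arm_command", "payload": {
  "deltas": [
    [0,0.01,0,0],
    [0,0,0,0],
    [0,0,0,0]
  ]
}}

```text
time: 22.15
tool_pos: [630.3, -5.5, 71.2]
tcp_rot: [-1.57, -0.0, -1.572]
contact_force: [0.1, -0.7, 0.4]
grip_width: 91.8
```

Emit:
{"api": "arm_command", "payload": {
  "deltas": [
    [0,0,0,0],
    [0,0,0,0],
    [0,0,0,0],
    [0,0,0,0],
    [0,0,0,0]
  ],
  "claw": 255
}}

```text
time: 22.65
tool_pos: [630.2, -5.5, 70.9]
tcp_rot: [-1.571, 0.0, -1.572]
contact_force: [-1.0, -0.1, 1.8]
grip_width: 57.4
```

Emit:
{"api": "arm_command", "payload": {
  "deltas": [
    [0,0,0,0],
    [0,0,0,0],
    [0,0,0,0]
  ]
}}

```text
time: 22.95
tool_pos: [630.2, -5.4, 70.9]
tcp_rot: [-1.571, 0.0, -1.572]
contact_force: [-1.5, -0.8, 2.0]
grip_width: 57.1
```

Emit:
{"api": "arm_command", "payload": {
  "deltas": [
    [0,-0.01,0,0],
    [0,-0.015,0,0],
    [0,-0.015,0,0],
    [0,-0.015,0,0],
    [0,-0.01,-0.02,0]
  ]
}}

```text
time: 23.45
tool_pos: [612.1, -5.7, 137.3]
tcp_rot: [-1.567, -0.0, -1.572]
contact_force: [-1.0, -0.5, -1.2]
grip_width: 57.0
```

Emit:
{"api": "arm_command", "payload": {
  "deltas": [
    [0,0,-0.03,0],
    [0,0,-0.03,0],
    [0,0,-0.03,0],
    [0.02,0,-0.03,0],
    [0.03,0,-0.03,0]
  ]
}}

```text
time: 23.95
tool_pos: [459.0, -54.7, 136.3]
tcp_rot: [-1.57, 0.0, -1.569]
contact_force: [0.5, -0.4, -1.0]
grip_width: 57.1
```

Emit:
{"api": "arm_command", "payload": {
  "deltas": [
    [0.03,0,-0.012,0],
    [0.024,0,0,0],
    [0,0,0,0],
    [0,0,0,0],
    [0,0,0,0]
  ]
}}

```text
time: 24.45
tool_pos: [448.1, -108.6, 135.8]
tcp_rot: [-1.571, 0.0, -1.571]
contact_force: [-0.2, 0.2, -1.1]
grip_width: 57.3
```

Target TCP z is about 25, so 111 down.

Emit:
{"api": "arm_command", "payload": {
  "deltas": [
    [0,0.015,0,0],
    [0,0.02,0,0],
    [0,0.02,0,0],
    [0,0.02,0,0],
    [0,0.015,0,0]
  ]
}}

```text
time: 24.95
tool_pos: [447.9, -108.0, 44.6]
tcp_rot: [-1.572, 0.001, -1.57]
contact_force: [-0.0, -0.8, -0.9]
grip_width: 57.1
```

Emit:
{"api": "arm_command", "payload": {
  "deltas": [
    [0,0.01,0,0],
    [0,0.005,0,0],
    [0,0.002,0,0],
    [0,0,0,0],
    [0,0,0,0]
  ]
}}

```text
time: 25.45
tool_pos: [448.5, -109.4, 29.2]
tcp_rot: [-1.57, -0.0, -1.572]
contact_force: [-0.4, 0.3, -1.0]
grip_width: 56.9
```

Emit:
{"api": "arm_command", "payload": {
  "deltas": [
    [0,0.002,0,0],
    [0,0.002,0,0],
    [0,0,0,0],
    [0,0,0,0]
  ]
}}

```text
time: 25.85
tool_pos: [448.3, -109.4, 24.9]
tcp_rot: [-1.57, -0.0, -1.572]
contact_force: [0.8, 0.5, -0.1]
grip_width: 57.0
```

Emit:
{"api": "arm_command", "payload": {
  "deltas": [
    [0,0,0,0],
    [0,0,0,0],
    [0,0,0,0],
    [0,0,0,0],
    [0,0,0,0]
  ],
  "claw": 55
}}

```text
time: 26.35
tool_pos: [448.1, -109.3, 24.7]
tcp_rot: [-1.571, 0.0, -1.572]
contact_force: [0.4, -0.6, -0.4]
grip_width: 72.2
```

Emit:
{"api": "arm_command", "payload": {
  "deltas": [
    [0,-0.015,0,0],
    [0,-0.02,0,0],
    [0,-0.03,0,0],
    [0,-0.035,0,0],
    [0,-0.04,0,0]
  ]
}}

```text
time: 26.85
tool_pos: [447.3, -109.0, 165.5]
tcp_rot: [-1.573, 0.001, -1.572]
contact_force: [1.7, -0.1, -0.9]
grip_width: 72.2
```

Emit:
{"api": "arm_command", "payload": {
  "deltas": [
    [0,0,0.03,0],
    [0,0,0.03,0],
    [0,0,0.03,0],
    [0,0,0.03,0],
    [0,0,0.02,0]
  ],
  "claw": 0
}}

```text
time: 27.35
tool_pos: [589.6, -109.3, 164.4]
tcp_rot: [-1.57, 0.0, -1.571]
contact_force: [-0.6, -0.2, 0.1]
grip_width: 91.8
```

Emit:
{"api": "arm_command", "payload": {
  "deltas": [
    [0,0,0.02,0],
    [0,0,0.02,0],
    [0,0,0,0],
    [0,0,0,0]
  ]
}}

```text
time: 27.75
tool_pos: [627.4, -109.3, 164.1]
tcp_rot: [-1.572, 0.0, -1.571]
contact_force: [-0.6, 0.8, -0.2]
grip_width: 91.9
```

```bash
python3 - <<'E'
from h import *
p=cap('side','side2')
print(fit('stoneware_pot_mid',p,50,(627,-106)),[[round(x['confidence'],2)] for x in vision.regions_of(p,'cloche_mid')])
E
```

```text
None [[0.61], [0.57]]
```

View pics/side2.png

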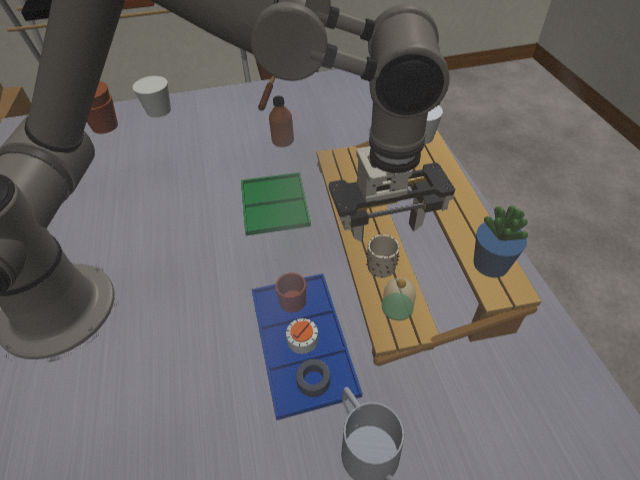

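The picture shows the terracotta pot (291,292), timer (302,335) and collar (313,377) upright, one per blue bay. The stoneware pot (382,255) is under the gripper, with the cloche at (398,298).

Emit:
{"api": "arm_command", "payload": {
  "deltas": [
    [-0.003,0.02,0,0],
    [0,0.02,0,0],
    [0,0.02,0,0],
    [0,0.015,0,0],
    [0,0.01,0,0]
  ]
}}

```text
time: 28.4
tool_pos: [627.0, -106.4, 78.8]
tcp_rot: [-1.572, 0.0, -1.572]
contact_force: [-0.0, -0.2, 0.2]
grip_width: 92.0
```

Emit:
{"api": "arm_command", "payload": {
  "deltas": [
    [0,0.008,0,0],
    [0,0,0,0],
    [0,0,0,0]
  ]
}}

```text
time: 28.7
tool_pos: [628.3, -106.6, 72.3]
tcp_rot: [-1.57, -0.0, -1.572]
contact_force: [-0.2, -0.2, 0.4]
grip_width: 91.8
```

Emit:
{"api": "arm_command", "payload": {
  "deltas": [
    [0,0,0,0],
    [0,0,0,0],
    [0,0,0,0],
    [0,0,0,0],
    [0,0,0,0]
  ],
  "claw": 255
}}

```text
time: 29.2
tool_pos: [627.9, -106.4, 71.9]
tcp_rot: [-1.571, 0.0, -1.572]
contact_force: [-0.6, -0.1, 1.4]
grip_width: 58.2
```

Emit:
{"api": "arm_command", "payload": {
  "deltas": [
    [0,0,0,0],
    [0,0,0,0],
    [0,0,0,0]
  ]
}}

```text
time: 29.5
tool_pos: [628.0, -106.4, 71.9]
tcp_rot: [-1.571, 0.0, -1.572]
contact_force: [-0.8, 0.2, 3.4]
grip_width: 58.3
```

Emit:
{"api": "arm_command", "payload": {
  "deltas": [
    [0,-0.01,0,0],
    [0,-0.015,0,0],
    [0,-0.02,0,0],
    [0,-0.015,0,0],
    [0,-0.01,-0.02,0]
  ]
}}

```text
time: 30.0
tool_pos: [610.1, -106.7, 143.3]
tcp_rot: [-1.567, -0.001, -1.571]
contact_force: [0.3, -0.5, -1.0]
grip_width: 58.0
```

Emit:
{"api": "arm_command", "payload": {
  "deltas": [
    [0,0,-0.03,0],
    [0,0,-0.03,0],
    [0,0,-0.03,0],
    [-0.02,0,-0.03,0],
    [-0.03,0,-0.02,0]
  ]
}}

```text
time: 30.5
tool_pos: [466.5, -56.7, 142.0]
tcp_rot: [-1.571, -0.0, -1.574]
contact_force: [1.7, 0.7, -1.7]
grip_width: 58.2
```

Emit:
{"api": "arm_command", "payload": {
  "deltas": [
    [-0.04,0,0,0],
    [-0.04,0,0,0],
    [-0.04,0,0,0],
    [-0.04,0,0,0],
    [-0.04,0,0,0]
  ]
}}

```text
time: 31.0
tool_pos: [468.4, 145.4, 142.3]
tcp_rot: [-1.57, 0.0, -1.572]
contact_force: [0.1, 0.5, -2.3]
grip_width: 57.8
```

Emit:
{"api": "arm_command", "payload": {
  "deltas": [
    [-0.04,0,0,0],
    [-0.02,0,0,0],
    [-0.01,0,0,0],
    [0,0,0,0],
    [0,0,0,0]
  ]
}}

```text
time: 31.5
tool_pos: [468.4, 212.9, 141.8]
tcp_rot: [-1.571, -0.0, -1.572]
contact_force: [0.5, 0.7, -0.9]
grip_width: 57.9
```

Emit:
{"api": "arm_command", "payload": {
  "deltas": [
    [-0.004,0.015,-0.003,0],
    [0,0.02,0,0],
    [0,0.02,0,0],
    [0,0.02,0,0],
    [0,0.015,0,0]
  ]
}}

```text
time: 32.0
tool_pos: [465.3, 216.0, 50.7]
tcp_rot: [-1.572, -0.001, -1.574]
contact_force: [0.7, 0.1, -1.4]
grip_width: 58.0
```

Emit:
{"api": "arm_command", "payload": {
  "deltas": [
    [0,0.012,0,0],
    [0,0.006,0,0],
    [0,0.004,0,0],
    [0,0,0,0],
    [0,0,0,0]
  ]
}}

```text
time: 32.5
tool_pos: [465.8, 217.7, 30.2]
tcp_rot: [-1.57, 0.0, -1.572]
contact_force: [-0.1, -0.5, -1.1]
grip_width: 58.0
```

Emit:
{"api": "arm_command", "payload": {
  "deltas": [
    [0,0.002,0,0],
    [0,0.002,0,0],
    [0,0,0,0],
    [0,0,0,0]
  ]
}}

```text
time: 32.9
tool_pos: [465.6, 217.8, 25.9]
tcp_rot: [-1.57, 0.0, -1.572]
contact_force: [0.4, 0.2, -0.4]
grip_width: 58.5
```

Emit:
{"api": "arm_command", "payload": {
  "deltas": [
    [0,0,0,0],
    [0,0,0,0],
    [0,0,0,0],
    [0,0,0,0],
    [0,0,0,0]
  ],
  "claw": 55
}}

```text
time: 33.4
tool_pos: [465.4, 217.7, 25.7]
tcp_rot: [-1.571, 0.0, -1.572]
contact_force: [0.6, -0.9, 0.2]
grip_width: 72.0
```

Emit:
{"api": "arm_command", "payload": {
  "deltas": [
    [0,-0.015,0,0],
    [0,-0.025,0,0],
    [0,-0.035,0,0],
    [0,-0.035,0,0],
    [0,-0.04,0,0]
  ]
}}

```text
time: 33.9
tool_pos: [464.7, 217.5, 176.6]
tcp_rot: [-1.572, -0.0, -1.572]
contact_force: [0.5, -0.3, 0.4]
grip_width: 71.9
```

Emit:
{"api": "arm_command", "payload": {
  "deltas": [
    [0.04,0,0,0],
    [0.04,0,0,0],
    [0.04,0,0,0],
    [0.04,0,0,0],
    [0.04,0,0,0]
  ],
  "claw": 0
}}

```text
time: 34.4
tool_pos: [464.9, 16.2, 175.9]
tcp_rot: [-1.57, 0.0, -1.571]
contact_force: [1.1, -0.3, -1.1]
grip_width: 91.8
```

Emit:
{"api": "arm_command", "payload": {
  "deltas": [
    [0.04,0,0,0],
    [0.04,0,0,0],
    [0.04,0,0.02,0],
    [0.04,0,0.03,0],
    [0.04,0,0.03,0]
  ]
}}

```text
time: 34.9
tool_pos: [545.5, -184.3, 176.0]
tcp_rot: [-1.57, -0.0, -1.572]
contact_force: [0.2, 0.9, 0.7]
grip_width: 92.1
```

Emit:
{"api": "arm_command", "payload": {
  "deltas": [
    [0.018,0,0.03,0],
    [0,0,0.03,0],
    [0,0,0.018,0],
    [0,0,0,0],
    [0,0,0,0]
  ]
}}

```text
time: 35.4
tool_pos: [622.3, -200.2, 175.1]
tcp_rot: [-1.572, 0.001, -1.571]
contact_force: [-0.4, 0.9, -0.6]
grip_width: 92.2
```

```bash
python3 - <<'E'
from h import *
cap('top','top1'); cap('side','side3')
a=cv2.imread('pics/top1.png')[150:340,180:480]; b=cv2.imread('pics/side3.png')[160:400,230:530]
cv2.imwrite('pics/c3.png',cv2.resize(np.vstack([a,b]),None,fx=1.35,fy=1.35))
E
```

```text
(no output)
```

View pics/c3.png

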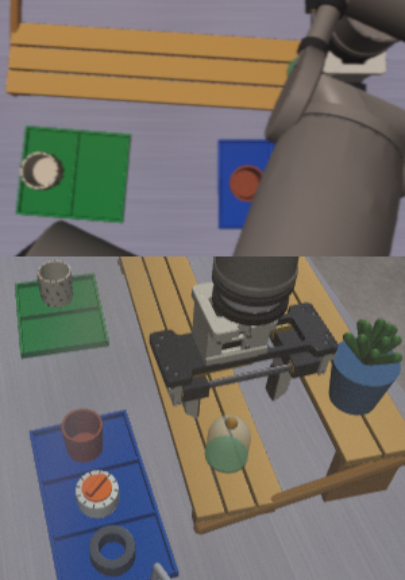

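The crop shows the stoneware pot standing in the far green bay and three things in the blue tray. The jaws are either side of the cloche (228,445 in the crop), clear of the blue planter.

Emit:
{"api": "arm_command", "payload": {
  "deltas": [
    [0.001,0.02,0.001,0],
    [0,0.02,0,0],
    [0,0.02,0,0],
    [0,0.015,0,0],
    [0,0.01,0,0]
  ]
}}

```text
time: 36.0
tool_pos: [622.8, -201.2, 90.0]
tcp_rot: [-1.572, 0.001, -1.572]
contact_force: [-0.1, -0.6, -0.2]
grip_width: 92.1
```

Emit:
{"api": "arm_command", "payload": {
  "deltas": [
    [0,0.008,0,0],
    [0,0.004,0,0],
    [0,0,0,0],
    [0,0,0,0]
  ]
}}

```text
time: 36.4
tool_pos: [624.3, -201.6, 79.4]
tcp_rot: [-1.57, -0.0, -1.572]
contact_force: [-0.5, -0.0, -0.0]
grip_width: 91.9
```

Emit:
{"api": "arm_command", "payload": {
  "deltas": [
    [0,0,0,0],
    [0,0,0,0],
    [0,0,0,0],
    [0,0,0,0],
    [0,0,0,0]
  ],
  "claw": 255
}}

```text
time: 36.9
tool_pos: [624.2, -201.4, 78.8]
tcp_rot: [-1.57, -0.0, -1.572]
contact_force: [1.9, -0.7, -0.2]
grip_width: 56.5
```

Emit:
{"api": "arm_command", "payload": {
  "deltas": [
    [0,0,0,0],
    [0,0,0,0],
    [0,0,0,0]
  ]
}}

```text
time: 37.2
tool_pos: [624.2, -201.4, 78.8]
tcp_rot: [-1.57, -0.0, -1.572]
contact_force: [1.9, 0.7, 0.2]
grip_width: 55.2
```

Emit:
{"api": "arm_command", "payload": {
  "deltas": [
    [0,-0.005,0,0],
    [0,-0.01,0,0],
    [0,-0.015,0,0],
    [0,-0.02,0,0],
    [0,-0.015,0,0]
  ]
}}

```text
time: 37.7
tool_pos: [624.2, -201.6, 145.6]
tcp_rot: [-1.57, -0.0, -1.572]
contact_force: [0.5, -0.7, -1.4]
grip_width: 55.0
```

Emit:
{"api": "arm_command", "payload": {
  "deltas": [
    [0,0,-0.02,0],
    [0,0,-0.03,0],
    [0,0,-0.03,0],
    [-0.01,0,-0.03,0],
    [-0.02,0,-0.03,0]
  ]
}}

```text
time: 38.2
tool_pos: [483.0, -172.0, 144.4]
tcp_rot: [-1.57, -0.001, -1.573]
contact_force: [0.6, 0.2, -1.1]
grip_width: 55.4
```

Emit:
{"api": "arm_command", "payload": {
  "deltas": [
    [-0.03,0,-0.02,0],
    [-0.035,0,-0.005,0],
    [-0.035,0,0,0],
    [-0.035,0,0,0],
    [-0.035,0,0,0]
  ]
}}

```text
time: 38.7
tool_pos: [459.2, -0.1, 144.7]
tcp_rot: [-1.569, -0.0, -1.572]
contact_force: [1.8, -0.1, -2.3]
grip_width: 55.8
```

Emit:
{"api": "arm_command", "payload": {
  "deltas": [
    [-0.035,0,0,0],
    [-0.035,0,0,0],
    [-0.03,0,0,0],
    [-0.02,0,0,0],
    [-0.013,0,0,0]
  ]
}}

```text
time: 39.2
tool_pos: [459.3, 133.2, 144.5]
tcp_rot: [-1.57, 0.0, -1.57]
contact_force: [0.4, 0.9, -2.1]
grip_width: 55.4
```

Emit:
{"api": "arm_command", "payload": {
  "deltas": [
    [0,0,0,0],
    [0,0,0,0],
    [0,0,0,0]
  ]
}}

```text
time: 39.5
tool_pos: [459.4, 130.8, 143.8]
tcp_rot: [-1.571, -0.0, -1.573]
contact_force: [0.0, -0.4, -0.8]
grip_width: 55.5
```

Target TCP z is 33, so 111 down.

Emit:
{"api": "arm_command", "payload": {
  "deltas": [
    [-0.001,0.015,0,0],
    [0,0.02,0,0],
    [0,0.02,0,0],
    [0,0.02,0,0],
    [0,0.015,0,0]
  ]
}}

```text
time: 40.0
tool_pos: [459.1, 131.6, 52.7]
tcp_rot: [-1.572, -0.0, -1.573]
contact_force: [-1.1, -0.4, -1.3]
grip_width: 55.0
```

Emit:
{"api": "arm_command", "payload": {
  "deltas": [
    [0,0.01,0,0],
    [0,0.005,0,0],
    [0,0.001,0,0],
    [0,0,0,0],
    [0,0,0,0]
  ]
}}

```text
time: 40.5
tool_pos: [459.8, 132.7, 38.3]
tcp_rot: [-1.57, 0.0, -1.572]
contact_force: [0.6, -0.4, -1.9]
grip_width: 55.3
```

Emit:
{"api": "arm_command", "payload": {
  "deltas": [
    [0,0.002,0,0],
    [0,0.002,0,0],
    [0,0.001,0,0],
    [0,0,0,0],
    [0,0,0,0]
  ]
}}

```text
time: 41.0
tool_pos: [459.3, 132.7, 32.7]
tcp_rot: [-1.571, 0.0, -1.572]
contact_force: [0.0, 0.2, -0.4]
grip_width: 55.0
```

Emit:
{"api": "arm_command", "payload": {
  "deltas": [
    [0,0,0,0],
    [0,0,0,0],
    [0,0,0,0],
    [0,0,0,0],
    [0,0,0,0]
  ],
  "claw": 55
}}

```text
time: 41.5
tool_pos: [459.3, 132.7, 32.7]
tcp_rot: [-1.571, 0.0, -1.572]
contact_force: [0.2, -0.5, 0.6]
grip_width: 72.3
```

Emit:
{"api": "arm_command", "payload": {
  "deltas": [
    [0,-0.015,0,0],
    [0,-0.025,0,0],
    [0,-0.035,0,0],
    [0,-0.04,0,0],
    [0,-0.04,0,0]
  ]
}}

```text
time: 42.0
tool_pos: [458.9, 132.6, 189.1]
tcp_rot: [-1.571, 0.0, -1.572]
contact_force: [0.8, 0.5, -1.1]
grip_width: 72.1
```

Emit:
{"api": "arm_command", "payload": {
  "deltas": [
    [-0.04,0,-0.03,0],
    [-0.04,0,-0.03,0],
    [-0.04,0,-0.03,0],
    [-0.04,0,-0.03,0],
    [-0.04,0,-0.03,0]
  ]
}}

```text
time: 42.5
tool_pos: [308.0, 334.1, 187.9]
tcp_rot: [-1.57, 0.0, -1.572]
contact_force: [1.6, 1.7, 0.4]
grip_width: 71.9
```

Emit:
{"api": "arm_command", "payload": {
  "deltas": [
    [-0.04,0,-0.02,0],
    [-0.04,0,-0.02,0],
    [-0.04,0,-0.02,0],
    [-0.03,0,-0.02,0],
    [0,0,0,0]
  ]
}}

```text
time: 43.0
tool_pos: [227.1, 485.8, 187.4]
tcp_rot: [-1.571, 0.001, -1.567]
contact_force: [1.0, -0.0, -0.4]
grip_width: 72.2
```

```bash
python3 - <<'E'
from h import *
np.set_printoptions(precision=1,suppress=True)
G={'stoneware_pot_mid':(465,217),'terracotta_pot_mid':(448,-109),'cloche_mid':(459,132),'collar_mid':(450,-278),'timer_mid':(449,-195)}
for c in ('top','side'):
    p=cap(c,c+'4')
    for n in G: print(c,n,*(fit(n,p,4,G[n]) or ['none']))
    print(tray(p,'g',0),tray(p,'b',0))
    for n in N[-2:]: print(n,[w(p,d['xyz']) for d in vision.find_in(p,n)[:1]])
E
```

```text
top stoneware_pot_mid [465.3 216.7] [-0.3 -0.6  0.3  0.5]
top terracotta_pot_mid [457.6 130. ] [-0.4 -0.3  0.5  0.2]
top cloche_mid none
top collar_mid [ 450.  -278.4] [-0.1  0.2  0.1 -0.2]
top timer_mid [ 448.3 -196. ] [-0.8 -0.4  0.8  0.4]
((462.8170166015625, 174.8238525390625), (174.00308227539062, 145.19186401367188), 85.81889343261719) ((449.89447021484375, -193.28543090820312), (143.7639617919922, 261.1051330566406), 0.41998955607414246)
watering_can [array([ 515.8, -431.8,   62.8])]
mister [array([523.6, 398.3,  92.4])]
side stoneware_pot_mid [466.8 226.5] [ 0.2 -1.8 -0.2  1.7]
side terracotta_pot_mid none
side cloche_mid [460.3 135.9] [ 0.1 -0.  -0.1  0. ]
side collar_mid [ 449.3 -276.6] [-1.  -0.7  1.   0.6]
side timer_mid [ 448.4 -193.3] [-1.  -0.8  1.   0.6]
((457.4786682128906, 174.45819091796875), (174.15786743164062, 138.47463989257812), 86.32806396484375) ((448.2088928222656, -194.5572967529297), (144.9047088623047, 257.44970703125), 0.47755780816078186)
watering_can [array([ 506.9, -399. ,   41.6])]
mister [array([519.1, 392.9,  73. ])]
```

View pics/top4.png

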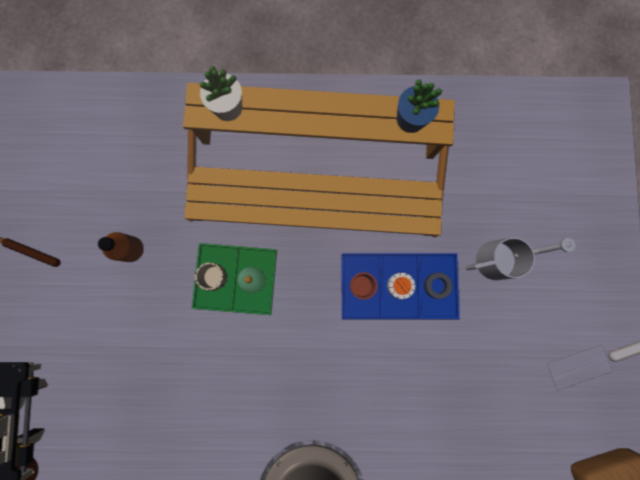

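View pics/side4.png

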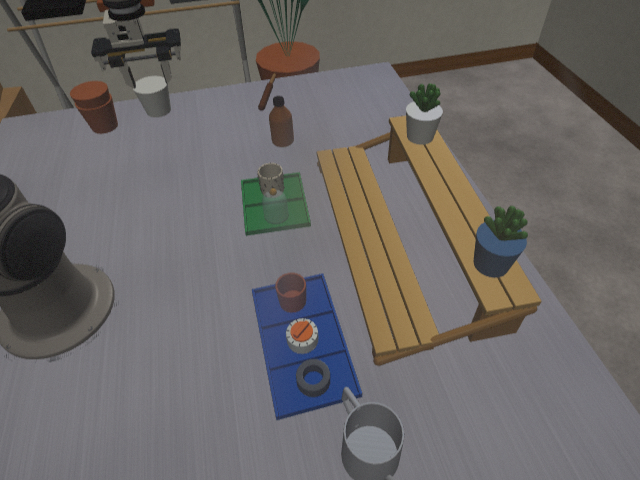

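The top view shows stoneware (210,276) and cloche (249,280) in the green bays, and terracotta (362,286), timer (402,286) and collar (438,286) in the blue. All are upright and near bay centres, and the can and mister haven't moved. The fit for the stoneware is spoiled in the side view, where the cloche hides it. The top "terracotta" fit is really the cloche, and the picture shows the true pot in its blue bay. I'll raise the arm and hand in.

Emit:
{"api": "arm_command", "payload": {
  "deltas": [
    [0,-0.02,0,0],
    [0,-0.02,0,0],
    [0,0,0,0],
    [0,0,0,0],
    [0,0,0,0]
  ]
}}

```text
time: 44.3
tool_pos: [229.3, 482.5, 226.7]
tcp_rot: [-1.572, -0.001, -1.572]
contact_force: [0.2, -0.7, 0.1]
grip_width: 72.1
```

```bash
python3 -c "
from h import *
print(ray(vision.capture('top'),362.5,285.5,60))
print(job.close_job())"
```

```text
[ 448.5491951  -105.73865092   60.        ]
the job is handed in; nothing more can be done
None
```

I moved all five things into their trays, one per bay and upright, and handed the job in at about 44 s of the 125 s allowed. The stoneware pot and cloche are in the green tray; the terracotta pot, timer and collar are in the blue. The breakables were lowered to about the floor height before I opened the fingers.

- **Position:** the last camera fits put each thing within a few mm of its bay centre. The terracotta pot has only a rough check from its rim pixel in the top view, about 3 mm off.
- **Arm and bystanders:** the arm was clear with only noise on the force reading. The watering can and amber bottle are in the same place in the pictures; the networks' positions for them agree with the start to within about 5 mm.
- **Disagreements:**
  - The top-view network labelled the cloche as the terracotta pot.
  - The side-view stoneware fit was about 10 mm off because the cloche partly hides it. The top-view fit and the release pose agree within 1 mm.
- **Timer:** it was released about 1–2 mm above the tray floor, and it stands level in both views.

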